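Extend the spice rack and add a jar

TASK

The spice rack on the worktop is one jar too short. Push in the spring button on the side of its tube and slide the sleeve outward, away from the jars, until the button springs out through the sleeve's second hole, and stop there at once, without pulling on against it; then take the spice jar that stands alone beside the rack and stand it upright on the rack's board, in the space between the jar row and the sliding end plate. Do not disturb the other jars or things on the worktop.

Things in the scene. Friction and masses are not known exactly. Their poses are not given: they have to be found in the camera images.
- rack: Extendable spice rack, fixed; light wood board (80 mm in x, y -185 to +187 mm, top at z 12). A fixed steel tube, 20 mm square, runs along y over x = 0, axis at z 50. Origin: worktop level, under the tube's axis; z up, +y along the tube outward (the way the sleeve must slide), -x the button's side (toward the robot). Fixed end plate: inner face y -171, 82 high; foot block y +160 to +182, 68 high.
- sleeve_grip (a point): On the tube's axis at the first hole of the aluminium sleeve, 50 mm above the worktop. The sleeve, 28 mm square outside, slides on the tube; it reaches 108 mm inward (rack -y) and 24 mm outward of this point and can be pinched from above across rack x. Its 3 mm front wall (-x side) has a 16 mm round hole here, where the button sticks out at the start.
- end_face (a point): Middle of the inner face (looks to rack -y) of the sliding wooden end plate, 74 mm wide, 8 mm thick, 13 to 85 mm above the worktop; it is fixed to the sleeve's inner end, 116 mm inward of sleeve_grip. At the start it is 10 mm from the row's last jar. The single jar shall stand between the two, on the board.
- sleeve (a joint): Slide of the sleeve, m: 0 at the start, grows outward, end 0.074. 3 N friction; 8 to 15 N in the first 10 mm while the rim cams the button under. The second hole (16 mm, in a catch plate on the front wall) is set 44 to 71 mm inward of the first, differently on each rack and not measured: there the button springs out and the sleeve stops dead (1 mm play). Over 12 N strains it.
- button (a joint): Travel of the spring button, m: 0 fully out, grows as it is pushed in (rack +x); 0.006 flush with the sleeve's face, 0.008 held down under the sleeve's wall. Spring 2.5 N at 0, 5 N at 0.008. Pushed flush (say by a finger pad that pinches the sleeve over it), the sleeve can slide and the hole's rim presses it under; pushed in less than 2 mm it stays locked.
- button_home (a point): Tip of the sprung-out button: a dark steel dome, 14 mm in diameter, 6 mm proud of the sleeve's front face, 50 mm above the worktop. It sits in the fixed tube, so it stays at this place along the rack.
- jar_mid (a point): The spice jar that stands alone right of the rack: round, 42 mm in diameter, 96 mm high, 0.11 kg, clear with an ochre lid; the point is at its centre, 48 mm above its foot, z up.
- spice_1_mid (a point): Centre of the jar of the row beside the fixed end plate, same size, loose; leave alone.
- spice_2_mid (a point): Centre of the last jar of the row, same size, loose; leave alone.
- garlic: Garlic bulb, 60 mm, on the worktop right of the rack; bystander, origin at its underside.
- lemon: Lemon, 78 mm, behind the rack; bystander, origin at its underside.
- mug: Mug with a black pattern, 79 mm wide, 98 mm high, at the back right; bystander, origin at its underside.
- teaspoon: Teaspoon, 139 mm, in front of the rack; bystander, origin at its underside.

How it is judged:
By the outcome, as a careful person would: the job done as asked, in the order asked, and still so for the second after the job is handed in, with the robot touching nothing.
It also fails if it takes over 54 s, if anything falls off the work surface, if the arm or the gripper's body presses on something with over 40 N, if the wrist force passes 120 N, or if a joint passes its speed limit or range.

ROBOT

A 6-joint arm with a two-finger parallel gripper is mounted at the origin on a cart in front of the work surface, level with it; the furniture and walls round the work are solid. World frame = base frame: x ahead of the robot, y to its left, z up, the work surface at z = 0. Lengths are in mm, angles in rad, forces in N, time in s.
With the tool pointing down it reaches from about 300 to 775 mm from the base axis. Payload 14.6 kg.
Tool frame: the origin (TCP) lies between the finger pads; the fingertips stand 19 mm ahead of it and the grasp point (between the pads) is the TCP; z points along the fingers, x is the direction in which the jaws open and shut, and the axes are right-handed (so a half turn about z gives the same grasp; the last joint's range is limited). The gripper opens to 94 mm and grips with 3 to 60 N. Pads are 16 mm wide; open, the fingers measure 119 mm over their backs; the gripper's body (75 mm by 177 mm) begins 78 mm behind the grasp point.
Start: joints at [1.228, 0.3, 1.521, -0, 1.321, -0.067], TCP at [149.772, 529.205, 224.446] pointing down, gripper open.
Joint ranges: [-3.03, 3.03], [-0.79, 2.21], [0.23, 2.52], [-1.04, 4.18], [0, 3.07], [-2.55, 2.55]. Speed limits (rad/s): [2.22, 2.22, 2.57, 3.14, 3.14, 3.14].

INTERFACE

Orientations are given as a rotation vector (axis times angle).
In Python, from rig import ctrl gives the robot as it stands.
- The arm moves only by the tool arm_command, never from a script. Its argument "deltas" is a list of rows, each an object with "travel": the shift along the tool's x, y, z in m, a list of three; "turn": the turn about the tool's z in degrees; "grip": the finger opening in m, from 0 to 0.094. In form: [{"travel": [dx, dy, dz], "turn": turn, "grip": grip}, ...]. A call has 1 to 10 rows; each row is the pose to reach, as a shift and turn from the pose commanded when the call began, along the tool's axes at that moment; what a row does not reach only later rows make up. A row lasts 1/12 s, in which the tool goes at most 41.7 mm and 7.16 degrees, less where a joint would pass 70% of its speed; a pose out of reach is approached as far as the arm can. A call with a gripper value outside its range is refused whole. The fingers move at their own pace and stop on an object; the grip force is fixed at half the most. Time passes only in rows, so rows that repeat a pose let the fingers close. It gives the time, the measured TCP pose, the force and the opening at its end, in the units of the state.
- ctrl.sense(): the state, without advancing time (a new reading comes with each control period).
- ctrl.camera(name): name is "scene" or "top" or "wrist"; returns a dict with "img" (480x640x3 uint8, red, green, blue), "fx", "fy", "cx", "cy" (pixels), "dist" ([k1, k2, p1, p2, k3] as OpenCV has them; the pictures are not rectified), "cam_to_world" (4x4, takes a point from camera to world coordinates); the wrist camera has in their place "hand_eye" (4x4, takes a point from camera to tool coordinates, whose origin is the TCP and whose axes are the tool frame's). Camera axes: x right, y down, z forward; pixel columns grow to the right and rows downward; lengths in mm; the calibration is good to about 2 mm. A picture is of the moment at which its call begins: read the wrist's pose just before it. There is no depth.
- ctrl.close_job(): hands the job in, once; it reports no verdict.
Trained networks look in a picture, given as the dict that the camera call returned (one of the last four; its "shot" number tells which), for a name from the list of things; names that differ only in an ending like _2 or _b are one class to them, and where a whole thing is asked for, a point or a joint stands for the part that bears it (a point fixed in the world has none). Each returns a list of dicts, best first, with "conf" (0 to 1); they miss things now and then, are a little off and sometimes report something else, mostly with a low value. They report only what shows in the picture. A call takes as long as a camera call.
- ctrl.regions_of(label, picture): "mask" (480x640 bool, what is visible of it).
- ctrl.place_of(label, picture): "location" ([x, y, z] in mm, in world coordinates, good to about 4 mm: a listed point, or the origin of a listed thing).
The state is a dict: "time_s": time; "joint_positions": joint angles; "joint_vel": joint speeds; "joint_efforts": joint torques, N m; "ee_pos": TCP position; "eef_rot": TCP orientation; "ft_force": force on the tool from outside, world axes, zero at the start; "ft_torque": the same for the moment, N m; "gripper_width": finger opening in mm.
Only numpy, scipy, OpenCV 4.12 (cv2) and the standard library are available. Lean on these libraries where they do the work, as an engineer would, in place of code of your own. Each camera call takes 0.05 s, during which the arm holds its last target. There are 200 camera calls.

## Working session

There is one attempt and no reset: what is moved stays moved. The work goes in short steps, Python scripts to look and compute and a tool call to move; the robot and the scene stay as the last step left them, time stands still between calls to the robot, and variables do not carry over. Pictures are saved under pics/ and viewed, about 8 in all and at most 12, crops included, and the job is handed in when it is done.

Besides the shell and the picture viewer there is one more tool, called after ">>>" as name(argument=value, ...) on one line, values as JSON. arm_command: Moves the arm, as the interface text tells. Its arguments: {"type":"object","properties":{"deltas":{"type":"array"}},"required":["deltas"]}

```bash
mkdir -p pics
cat > h.py <<'E'
import numpy as np,cv2
from rig import ctrl
from scipy.spatial.transform import Rotation as R
def T():
    s=ctrl.sense(); M=np.eye(4); M[:3,:3]=R.from_rotvec(s['eef_rot']).as_matrix(); M[:3,3]=s['ee_pos']; return M
def shot(n):
    t=T(); p=ctrl.camera(n)
    p['W']=p['cam_to_world'] if 'cam_to_world' in p else t@np.array(p['hand_eye'])
    p['W']=np.array(p['W']); return p
def save(p,f,crop=None,scale=1):
    im=cv2.cvtColor(p['img'],cv2.COLOR_RGB2BGR)
    if crop: im=im[crop[1]:crop[3],crop[0]:crop[2]]
    cv2.imwrite(f,cv2.resize(im,None,fx=scale,fy=scale,interpolation=cv2.INTER_CUBIC))
def K(p): return np.array([[p['fx'],0,p['cx']],[0,p['fy'],p['cy']],[0,0,1.]])
def ray(p,uv,z):
    q=cv2.undistortPoints(np.array([[uv]],float),K(p),np.array(p['dist'],float))[0,0]
    d=p['W'][:3,:3]@[*q,1]; o=p['W'][:3,3]; return o+d*(z-o[2])/d[2]
def proj(p,X):
    C=np.linalg.inv(p['W']); r=cv2.Rodrigues(C[:3,:3].copy())[0]
    return cv2.projectPoints(np.array(X,float).reshape(-1,3),r,C[:3,3].copy(),K(p),np.array(p['dist'],float))[0][:,0]
def st():
    s=ctrl.sense(); print(s['time_s'],np.round(s['ee_pos'],1),np.round(s['eef_rot'],4),'F',np.round(s['ft_force'],1),'w',round(s['gripper_width'],1),'j',np.round(s['joint_positions'],3))
E
python3 - <<'E'
from h import *
st(); print(np.round(T()[:3,:3],3))
for n in ['top','scene']:
    p=shot(n); save(p,f'pics/{n}0.png')
    for l in ['rack','sleeve_grip','end_face','button_home','jar_mid','spice_1_mid','spice_2_mid','garlic','lemon','mug','teaspoon']:
        print(n,l,[(round(d['conf'],2),np.round(d['location'],0).tolist()) for d in ctrl.place_of(l,p)[:3]])
E
```

```text
0.0 [149.7 529.  223.9] [ 2.5052e+00  1.8946e+00 -1.5000e-03] F [ 0.   0.  -0.1] w 93.9 j [ 1.228  0.3    1.522 -0.     1.321 -0.067]
[[ 0.272  0.962 -0.   ]
 [ 0.962 -0.272 -0.001]
 [-0.001 -0.    -1.   ]]
top rack [(0.78, [534.0, 102.0, 4.0])]
top sleeve_grip [(0.94, [529.0, 147.0, 52.0])]
top end_face [(0.72, [529.0, 38.0, 55.0])]
top button_home [(0.92, [519.0, 150.0, 47.0]), (0.39, [608.0, -223.0, -1.0])]
top jar_mid [(0.66, [437.0, -308.0, 47.0])]
top spice_1_mid [(0.86, [526.0, -44.0, 60.0]), (0.32, [532.0, 147.0, 53.0])]
top spice_2_mid [(0.9, [528.0, 2.0, 59.0])]
top garlic [(0.85, [606.0, -225.0, -0.0])]
top lemon [(0.57, [712.0, 148.0, 3.0])]
top mug [(0.94, [717.0, -260.0, -0.0])]
top teaspoon []
scene rack [(0.83, [530.0, 104.0, -1.0]), (0.65, [515.0, 153.0, 50.0])]
scene sleeve_grip [(0.7, [531.0, 150.0, 50.0]), (0.57, [513.0, 150.0, 49.0])]
scene end_face [(0.74, [535.0, 36.0, 49.0]), (0.4, [528.0, 2.0, 56.0])]
scene button_home [(0.65, [513.0, 148.0, 47.0])]
scene jar_mid [(0.57, [439.0, -308.0, 52.0])]
scene spice_1_mid [(0.64, [530.0, -40.0, 63.0])]
scene spice_2_mid [(0.91, [531.0, 4.0, 58.0]), (0.58, [514.0, 150.0, 49.0])]
scene garlic [(0.63, [604.0, -228.0, 2.0])]
scene lemon []
scene mug [(0.87, [719.0, -259.0, 1.0]), (0.7, [433.0, -308.0, 50.0])]
scene teaspoon [(0.73, [370.0, 214.0, -0.0]), (0.44, [530.0, 33.0, 48.0])]
```

View pics/top0.png

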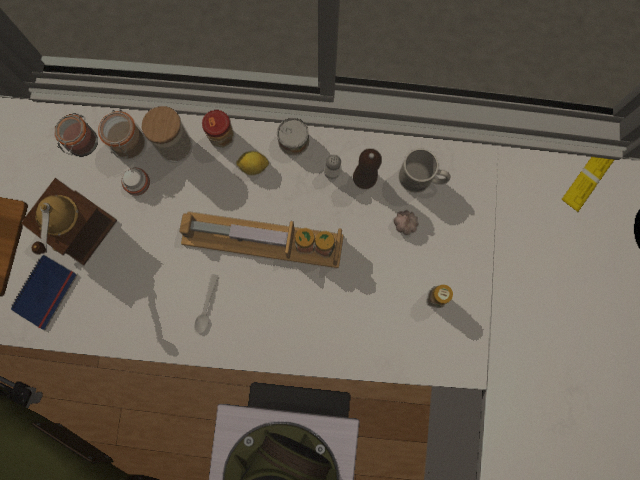

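View pics/scene0.png

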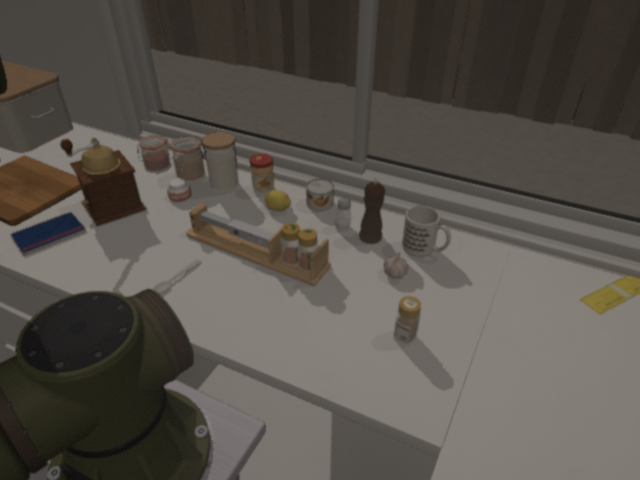

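Top view: rack spans px (185,220)–(340,245), the single jar at (440,296), clear of other things, garlic at (405,222). Moving over the sleeve for a near look.

>>> arm_command(deltas=[{"travel":[-0.272,0.467,0],"turn":74.2,"grip":0.06},{"travel":[-0.272,0.467,0],"turn":74.2,"grip":0.06},{"travel":[-0.272,0.467,0],"turn":74.2,"grip":0.06},{"travel":[-0.272,0.467,0],"turn":74.2,"grip":0.06},{"travel":[-0.272,0.467,0],"turn":74.2,"grip":0.06},{"travel":[-0.272,0.467,0],"turn":74.2,"grip":0.06},{"travel":[-0.272,0.467,0],"turn":74.2,"grip":0.06},{"travel":[-0.272,0.467,0],"turn":74.2,"grip":0.06},{"travel":[-0.272,0.467,0],"turn":74.2,"grip":0.06},{"travel":[-0.272,0.467,0],"turn":74.2,"grip":0.06}])

```text
time_s: 2.03
ee_pos: [440.2, 227.6, 224.7]
eef_rot: [-3.141, -0.061, -0.001]
ft_force: [-0.2, 0.4, 0.8]
gripper_width: 60.0
```

Run:
```python
from h import *
st(); print(np.round(T()[:3,:3],3))
```

```text
2.0333 [440.2 227.6 224.7] [-3.1408e+00 -6.0900e-02 -8.0000e-04] F [-0.2  0.4  0.8] w 60.0 j [0.403 0.178 1.671 0.    1.292 0.364]
[[ 0.999  0.039  0.001]
 [ 0.039 -0.999  0.   ]
 [ 0.001 -0.    -1.   ]]
```

>>> arm_command(deltas=[{"travel":[0.0565,0.09,0],"turn":2.2,"grip":0.06},{"travel":[0.0565,0.09,0],"turn":2.2,"grip":0.06},{"travel":[0.0565,0.09,0],"turn":2.2,"grip":0.06},{"travel":[0.0565,0.09,0],"turn":2.2,"grip":0.06}])

```text
time_s: 2.37
ee_pos: [501.5, 138.5, 224.2]
eef_rot: [3.141, 0.004, 0.0]
ft_force: [0.5, 0.5, -0.7]
gripper_width: 60.0
```

Run:
```python
from h import *
st(); p=shot('wrist'); save(p,'pics/w1.png'); print(np.round(p['W'],2),p['fx'],p['cx'],p['cy'])
np.save('w1.npy',p,allow_pickle=True)
for l in ['sleeve_grip','button_home','end_face']:
    print(l,[(round(d['conf'],2),np.round(d['location'],1).tolist()) for d in ctrl.place_of(l,p)[:2]])
```

```text
2.3667 [501.5 138.5 224.2] [3.141e+00 3.900e-03 1.000e-04] F [ 0.5  0.5 -0.7] w 60.0 j [ 1.990e-01  2.340e-01  1.605e+00 -1.000e-03  1.303e+00  1.970e-01]
[[ 1.0000e+00  0.0000e+00  0.0000e+00  5.0107e+02]
 [ 0.0000e+00 -9.6000e-01 -2.7000e-01  2.1776e+02]
 [ 0.0000e+00  2.7000e-01 -9.6000e-01  3.8512e+02]
 [ 0.0000e+00  0.0000e+00  0.0000e+00  1.0000e+00]] 363.32052534397246 315.797092285592 236.30408010163433
sleeve_grip [(0.85, [537.9, 147.7, 51.7])]
button_home [(0.66, [514.8, 150.6, 49.7]), (0.4, [708.6, 141.1, -0.2])]
end_face [(0.79, [528.9, 35.4, 47.9]), (0.47, [529.0, 102.8, -0.8])]
```

View pics/w1.png

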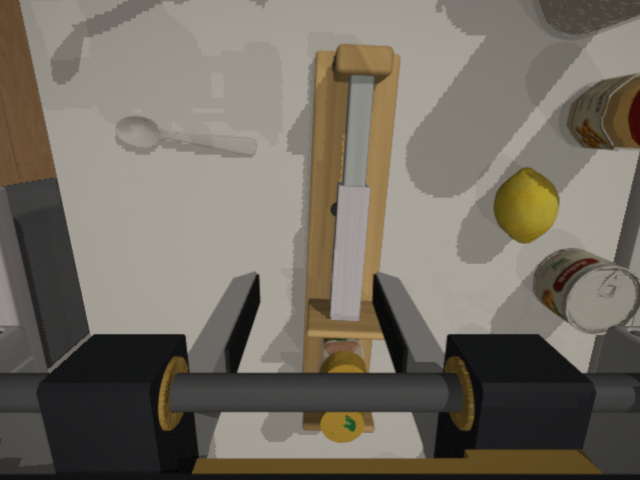

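Wrist view: sleeve top from (354,186) to (346,318), button dome at (335,209), tube up to the foot block at (363,60), jars at the bottom.

Run:
```python
from h import *
p=np.load('w1.npy',allow_pickle=True).item()
for n,uv,z in [('slOL',(340,186),64),('slOR',(369,186),64),('slIL',(332,318),64),('slIR',(360,318),64),('btn',(335,209),50),('tubeTL',(350,76),60),('tubeTR',(373,76),60),('bdTL',(317,53),12),('bdTR',(400,55),12),('bdBL',(304,430),12),('bdleft300',(308,290),12),('plateL',(308,332),85),('plateR',(384,332),85)]:
    print(n,np.round(ray(p,uv,z),1))
```

```text
slOL [522.6 173.3  64. ]
slOR [548.2 173.4  64. ]
slIL [517.4  43.9  64. ]
slIR [544.8  43.9  64. ]
btn [519.3 149.8  50. ]
tubeTL [529.3 263.6  60. ]
tubeTR [548.3 263.7  60. ]
bdTL [502.1 290.2  12. ]
bdTR [579.6 288.6  12. ]
bdBL [ 487.1 -140.2   12. ]
bdleft300 [492.8  50.2  12. ]
plateL [494.3  40.8  85. ]
plateR [564.7  41.   85. ]
```

>>> arm_command(deltas=[{"travel":[-0.18,0,0.07],"turn":2.2,"grip":0.06},{"travel":[-0.18,0,0.07],"turn":2.2,"grip":0.06},{"travel":[-0.18,0,0.07],"turn":2.2,"grip":0.06},{"travel":[-0.18,0,0.07],"turn":2.2,"grip":0.06},{"travel":[-0.18,0,0.07],"turn":2.2,"grip":0.06},{"travel":[-0.18,0,0.07],"turn":2.2,"grip":0.06},{"travel":[-0.18,0,0.07],"turn":2.2,"grip":0.06}])

```text
time_s: 3.15
ee_pos: [318.8, 141.6, 154.8]
eef_rot: [-3.141, 0.046, -0.002]
ft_force: [0.6, -0.5, 0.8]
gripper_width: 60.3
```

Run:
```python
from h import *
st(); p=shot('wrist'); np.save('w2.npy',p,allow_pickle=True)
q=proj(p,[[520,y,50] for y in (173,150,44)]); print(q)
c=q.mean(0).astype(int); x0=max(0,min(440,c[0]-100)); y0=max(0,c[1]-75); print(x0,y0)
save(p,'pics/w2.png',(x0,y0,x0+200,y0+150),4)
```

```text
3.15 [318.8 141.6 154.8] [-3.1409e+00  4.6100e-02 -1.6000e-03] F [ 0.6 -0.5  0.8] w 60.3 j [ 0.313 -0.082  2.119  0.     1.104  0.342]
[[588.41923884 192.85341761]
 [583.08626793 223.28455573]
 [561.47716507 347.30743831]]
440 179
```

View pics/w2.png

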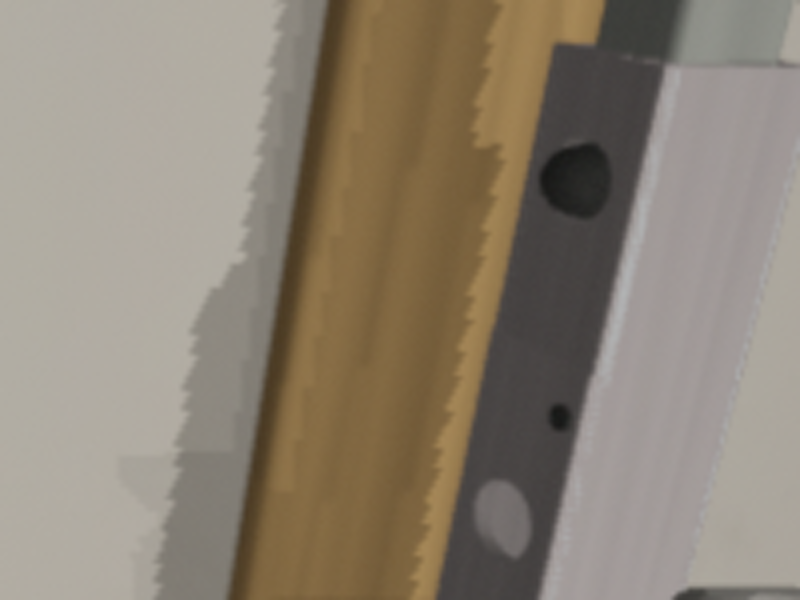

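The front wall shows: button at px (586,224), a small dark dot at (580,283), and the second hole (light ellipse) at (565.5,308).

Run:
```python
from h import *
from scipy.optimize import least_squares
p=np.load('w2.npy',allow_pickle=True).item()
# points along rack axis (face): X=(520.5+0.036*(y-149.5)+e, y, z)
def fit(uv,off=0):
    f=lambda v: proj(p,[520.5-off+.036*(v[0]-149.5),v[0],v[1]])[0]-uv
    return np.round(least_squares(f,[120,50]).x,1)
c=lambda x,y:(440+x/4,179+y/4)
print('btn tip',fit(c(575,180),4),'hole2',fit(c(502,517)),'ends',fit(c(502,479)),fit(c(515,557)),'dot',fit(c(560,417)),'sleeve end',fit(c(555,45)),fit(c(663,65)))
print(np.round(T()[:3,:3],3))
```

```text
btn tip [150.9  55.4] hole2 [79.6 49.7] ends [87.  47.6] [73.7 55.3] dot [105.2  58.9] sleeve end [173.1  37.9] [173.6  64.6]
[[ 1.    -0.03   0.002]
 [-0.03  -1.     0.001]
 [ 0.002 -0.001 -1.   ]]
```

>>> arm_command(deltas=[{"travel":[0.2156,-0.0143,0],"turn":0.35,"grip":0.06},{"travel":[0.2156,-0.0143,0],"turn":0.35,"grip":0.06},{"travel":[0.2156,-0.0143,0],"turn":0.35,"grip":0.06},{"travel":[0.2156,-0.0143,0],"turn":0.35,"grip":0.06},{"travel":[0.2156,-0.0143,0],"turn":0.35,"grip":0.06},{"travel":[0.2156,-0.0143,0],"turn":0.35,"grip":0.06},{"travel":[0.2156,-0.0143,0],"turn":0.35,"grip":0.06},{"travel":[0.2156,-0.0143,0],"turn":0.35,"grip":0.06}])

```text
time_s: 3.87
ee_pos: [535.4, 148.3, 153.9]
eef_rot: [3.141, -0.06, -0.002]
ft_force: [-0.5, 0.2, -0.4]
gripper_width: 59.6
```

Run:
```python
from h import *
st(); p=shot('wrist'); np.save('w3.npy',p,allow_pickle=True); save(p,'pics/w3.png'); print(np.round(T()[:3,:3],3))
```

```text
3.8667 [535.4 148.3 153.9] [ 3.1408e+00 -5.9500e-02 -1.5000e-03] F [-0.5  0.2 -0.4] w 59.6 j [0.204 0.379 1.586 0.    1.178 0.242]
[[ 0.999 -0.038 -0.001]
 [-0.038 -0.999 -0.   ]
 [-0.001  0.    -1.   ]]
```

View pics/w3.png

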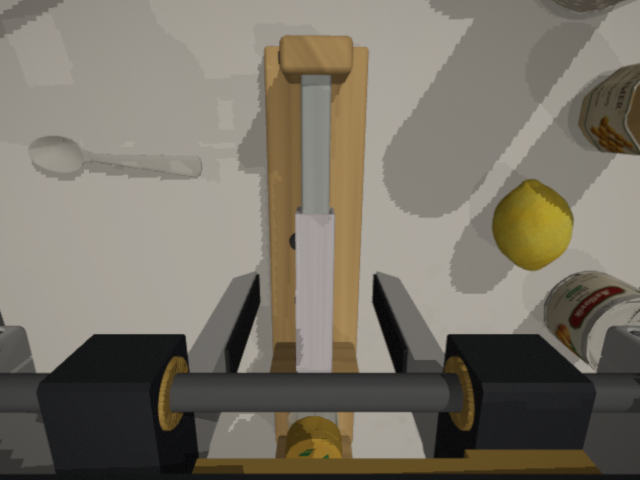

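The sleeve runs straight up the picture (mid col 315.5 at rows 210 and 370), centred between the fingers (260/373). Aligned; check numbers.

Run:
```python
from h import *
p=np.load('w3.npy',allow_pickle=True).item(); Ti=np.linalg.inv(T())
for n,uv,z in [('oL',(297,210),64),('oR',(334,212),64),('iL',(297,368),64),('iR',(333,368),64),('tL',(302,76),60),('tR',(330,76),60)]:
    w=ray(p,uv,z); print(n,np.round(w,1),np.round(Ti@[*w,1],1))
```

```text
oL [522.9 176.4  64. ] [-12.9 -27.6  90.3   1. ]
oR [548.9 174.   64. ] [ 13.1 -26.1  90.3   1. ]
iL [516.2  48.1  64. ] [-14.8 101.   90.4   1. ]
iR [545.  47.  64.] [ 14.  101.   90.3   1. ]
tL [530.5 263.8  60. ] [  -8.6 -115.1   94.3    1. ]
tR [548.7 263.1  60. ] [   9.5 -115.1   94.3    1. ]
```

>>> arm_command(deltas=[{"travel":[0,-0.002,0.104],"turn":0,"grip":0.06},{"travel":[0,-0.002,0.104],"turn":0,"grip":0.06},{"travel":[0,-0.002,0.104],"turn":0,"grip":0.06},{"travel":[0,-0.002,0.104],"turn":0,"grip":0.05},{"travel":[0,-0.002,0.104],"turn":0,"grip":0.045},{"travel":[0,-0.002,0.104],"turn":0,"grip":0.042},{"travel":[0,-0.002,0.104],"turn":0,"grip":0.042}])

```text
time_s: 4.5
ee_pos: [536.3, 150.6, 52.8]
eef_rot: [-3.14, 0.059, -0.005]
ft_force: [-2.1, 0.8, 1.2]
gripper_width: 42.6
```

>>> arm_command(deltas=[{"travel":[0,0,0],"turn":0,"grip":0.034},{"travel":[0,0,0],"turn":0,"grip":0.03},{"travel":[0,0,0],"turn":0,"grip":0.029},{"travel":[0,0,0],"turn":0,"grip":0.029}])

```text
time_s: 4.83
ee_pos: [535.2, 150.3, 50.8]
eef_rot: [-3.141, 0.06, 0.001]
ft_force: [-7.8, 0.3, 6.4]
gripper_width: 29.1
```

```bash
python3 -c "
from h import *
st()"
```

```text
4.8333 [535.2 150.3  50.8] [-3.141e+00  5.950e-02  1.500e-03] F [-7.8  0.3  6.4] w 29.1 j [0.208 0.517 1.657 0.    0.969 0.246]
```

>>> arm_command(deltas=[{"travel":[0,0,0],"turn":0,"grip":0.02},{"travel":[0,0,0],"turn":0,"grip":0.02},{"travel":[0,0,0],"turn":0,"grip":0.02},{"travel":[0,0,0],"turn":0,"grip":0.02}])

```text
time_s: 5.17
ee_pos: [534.7, 150.3, 50.8]
eef_rot: [3.141, -0.06, -0.004]
ft_force: [-11.3, -0.1, 8.7]
gripper_width: 27.9
```

>>> arm_command(deltas=[{"travel":[-0.0006,-0.001,-0.0008],"turn":0,"grip":0.02},{"travel":[-0.0006,-0.003,-0.0008],"turn":0,"grip":0.02},{"travel":[-0.0006,-0.005,-0.0008],"turn":0,"grip":0.02},{"travel":[-0.0006,-0.007,-0.0008],"turn":0,"grip":0.02},{"travel":[-0.0006,-0.009,-0.0008],"turn":0,"grip":0.02},{"travel":[-0.0006,-0.011,-0.0008],"turn":0,"grip":0.02},{"travel":[-0.0006,-0.013,-0.0008],"turn":0,"grip":0.02},{"travel":[-0.0006,-0.015,-0.0008],"turn":0,"grip":0.02},{"travel":[-0.0006,-0.016,-0.0008],"turn":0,"grip":0.02}])

```text
time_s: 5.92
ee_pos: [535.3, 165.7, 50.9]
eef_rot: [3.14, -0.06, -0.002]
ft_force: [-2.9, -4.3, -2.6]
gripper_width: 27.8
```

Run:
```python
from h import *
st(); p=shot('wrist'); np.save('w4.npy',p,allow_pickle=True); save(p,'pics/w4.png')
p=shot('scene'); save(p,'pics/s4.png',(170,180,350,290),4)
```

```text
5.9167 [535.3 165.7  50.9] [ 3.1399e+00 -6.0000e-02 -2.0000e-03] F [-2.9 -4.3 -2.6] w 27.8 j [ 2.350e-01  5.250e-01  1.643e+00 -1.000e-03  9.740e-01  2.740e-01]
```

View pics/w4.png

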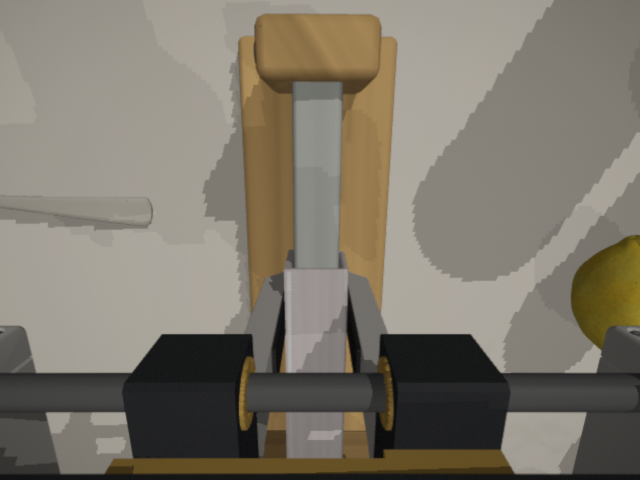

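Sleeve end edge at px (285–348, 268), between the closed fingers; tube visible to row 82. Check that it came along.

Run:
```python
from h import *
p=np.load('w4.npy',allow_pickle=True).item(); Ti=np.linalg.inv(T())
for uv,z in [((285,268),64),((348,268),64),((295,86),60),((342,86),60)]:
    w=ray(p,uv,z); print(np.round(w,1),np.round((Ti@[*w,1])[:3],1))
```

```text
[522.6 189.4  64. ] [-13.6 -23.  -13.1]
[549.9 188.4  64. ] [ 13.7 -23.  -13.2]
[530.7 263.   60. ] [ -8.3 -96.8  -9.2]
[549.  262.3  60. ] [ 10.  -96.8  -9.2]
```

>>> arm_command(deltas=[{"travel":[0,-0.003,0],"turn":0,"grip":0.02},{"travel":[0,-0.006,0],"turn":0,"grip":0.02},{"travel":[0,-0.009,0],"turn":0,"grip":0.02},{"travel":[0,-0.012,0],"turn":0,"grip":0.02},{"travel":[0,-0.015,0],"turn":0,"grip":0.02},{"travel":[0,-0.018,0],"turn":0,"grip":0.02},{"travel":[0,-0.021,0],"turn":0,"grip":0.02},{"travel":[0,-0.024,0],"turn":0,"grip":0.02},{"travel":[0,-0.025,0],"turn":0,"grip":0.02}])

```text
time_s: 6.77
ee_pos: [536.4, 191.1, 50.9]
eef_rot: [3.14, -0.06, -0.001]
ft_force: [-1.5, -6.4, -4.0]
gripper_width: 27.7
```

>>> arm_command(deltas=[{"travel":[0,-0.001,0],"turn":0,"grip":0.02},{"travel":[0,-0.002,0],"turn":0,"grip":0.02},{"travel":[0,-0.003,0],"turn":0,"grip":0.02},{"travel":[0,-0.004,0],"turn":0,"grip":0.02},{"travel":[0,-0.005,0],"turn":0,"grip":0.02}])

```text
time_s: 7.18
ee_pos: [536.6, 195.8, 50.9]
eef_rot: [3.14, -0.06, -0.001]
ft_force: [-1.0, -4.7, -5.3]
gripper_width: 27.7
```

>>> arm_command(deltas=[{"travel":[0,-0.001,0],"turn":0,"grip":0.02},{"travel":[0,-0.002,0],"turn":0,"grip":0.02},{"travel":[0,-0.003,0],"turn":0,"grip":0.02},{"travel":[0,-0.004,0],"turn":0,"grip":0.02},{"travel":[0,-0.005,0],"turn":0,"grip":0.02}])

```text
time_s: 7.6
ee_pos: [536.8, 200.8, 50.9]
eef_rot: [3.14, -0.06, -0.001]
ft_force: [-0.2, -5.8, -5.8]
gripper_width: 27.7
```

>>> arm_command(deltas=[{"travel":[0,-0.0015,-0.0003],"turn":0,"grip":0.02},{"travel":[0,-0.003,-0.0003],"turn":0,"grip":0.02},{"travel":[0,-0.0045,-0.0003],"turn":0,"grip":0.02},{"travel":[0,-0.006,-0.0003],"turn":0,"grip":0.02},{"travel":[0,-0.0075,-0.0003],"turn":0,"grip":0.02},{"travel":[0,-0.009,-0.0003],"turn":0,"grip":0.02},{"travel":[0,-0.0105,-0.0003],"turn":0,"grip":0.02},{"travel":[0,-0.012,-0.0003],"turn":0,"grip":0.02}])

```text
time_s: 8.27
ee_pos: [537.3, 212.7, 50.9]
eef_rot: [3.14, -0.06, -0.001]
ft_force: [1.4, -5.0, -8.8]
gripper_width: 27.8
```

>>> arm_command(deltas=[{"travel":[0,-0.0008,0.0008],"turn":0,"grip":0.02},{"travel":[0,-0.0016,0.0008],"turn":0,"grip":0.02},{"travel":[0,-0.0024,0.0008],"turn":0,"grip":0.02},{"travel":[0,-0.003,0.0008],"turn":0,"grip":0.02}])

```text
time_s: 8.6
ee_pos: [537.5, 216.4, 50.9]
eef_rot: [-3.141, 0.059, -0.0]
ft_force: [-2.1, -0.5, -0.7]
gripper_width: 27.8
```

Run:
```python
from h import *
st(); p=shot('scene'); save(p,'pics/s5.png',(190,195,310,285),6)
```

```text
8.6 [537.5 216.4  50.9] [-3.1408e+00  5.9500e-02 -1.0000e-04] F [-2.1 -0.5 -0.7] w 27.8 j [0.319 0.56  1.587 0.    0.994 0.357]
```

View pics/s5.png

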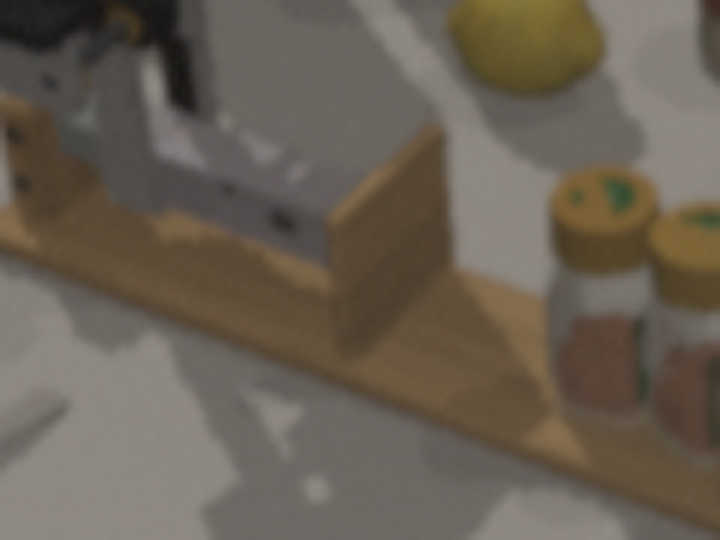

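Scene crop: the catch-plate hole at crop (282,220) is now dark (button in it), and Fy fell to -0.5 — button probably springing out. Probe with a tiny step.

>>> arm_command(deltas=[{"travel":[0,-0.0002,0],"turn":0,"grip":0.02},{"travel":[0,-0.0004,0],"turn":0,"grip":0.02}])

```text
time_s: 8.82
ee_pos: [537.5, 216.8, 50.9]
eef_rot: [-3.141, 0.059, -0.0]
ft_force: [-2.3, -1.1, -0.5]
gripper_width: 27.7
```

Run:
```python
from h import *
st()
p=np.load('w2.npy',allow_pickle=True).item(); print()
q=shot('scene'); np.save('s6.npy',q,allow_pickle=True)
print(proj(q,[[514.5,150,50],[520.5,150,50],[519.5,145,50]]), 'crop spot ->',190+282/6,195+220/6)
```

```text
8.8167 [537.5 216.8  50.9] [-3.1408e+00  5.9400e-02 -1.0000e-04] F [-2.3 -1.1 -0.5] w 27.7 j [0.32  0.56  1.587 0.    0.995 0.358]

[[233.60395341 233.44493762]
 [235.04234978 232.0802135 ]
 [236.55349622 232.88966393]] crop spot -> 237.0 231.66666666666666
```

>>> arm_command(deltas=[{"travel":[0,-0.0002,0],"turn":0,"grip":0.02},{"travel":[0,-0.0004,0],"turn":0,"grip":0.02}])

```text
time_s: 9.03
ee_pos: [537.5, 217.0, 50.8]
eef_rot: [-3.141, 0.06, 0.0]
ft_force: [-3.2, -0.3, 0.5]
gripper_width: 27.8
```

>>> arm_command(deltas=[{"travel":[0,-0.0003,0],"turn":0,"grip":0.02},{"travel":[0,-0.0006,0],"turn":0,"grip":0.02},{"travel":[0,-0.0006,0],"turn":0,"grip":0.02}])

```text
time_s: 9.28
ee_pos: [537.6, 217.9, 50.8]
eef_rot: [-3.141, 0.059, -0.0]
ft_force: [-4.1, 1.5, 1.2]
gripper_width: 27.9
```

>>> arm_command(deltas=[{"travel":[0,-0.0003,0],"turn":0,"grip":0.02},{"travel":[0,-0.0006,0],"turn":0,"grip":0.02},{"travel":[0,-0.0006,0],"turn":0,"grip":0.02}])

```text
time_s: 9.53
ee_pos: [537.6, 218.4, 50.8]
eef_rot: [-3.141, 0.059, -0.0]
ft_force: [-4.3, 1.0, 2.9]
gripper_width: 27.5
```

Run:
```python
from h import *
q=shot('wrist'); print(np.round(q['W'][:3,3]))
s=shot('scene'); a=s['img'][215:245,220:255].astype(int).sum(2)//3
o=np.load('s6.npy',allow_pickle=True).item()['img'][215:245,220:255].astype(int).sum(2)//3
print(o[10:24,8:26]);print(a[10:24,8:26])
```

```text
[540. 297. 212.]
[[ 76  84  86  90  92  92  94  93  94  97 104 102  97  95  94  95  95  95]
 [ 68  76  79  83  87  89  91  92  95  95  97  96  93  95  94  93  94  95]
 [ 71  75  76  79  80  82  85  89  91  94  94  95  95  94  94  95  94  94]
 [ 75  76  78  76  77  77  78  79  84  86  89  91  93  93  95  94  92  91]
 [ 79  78  77  77  78  75  75  70  70  74  80  82  87  89  91  92  92  92]
 [ 78  78  78  78  77  76  70  60  58  63  69  75  79  82  84  86  87  92]
 [ 79  78  78  79  78  75  67  54  46  51  58  71  74  77  77  78  82  89]
 [ 80  79  78  78  78  78  70  58  49  45  51  66  76  76  75  74  76  80]
 [ 82  82  80  80  78  77  76  69  64  57  57  65  74  78  76  74  71  72]
 [ 82  81  85  85  82  81  80  78  77  73  70  71  75  78  77  76  70  70]
 [ 76  80  85  89  89  88  85  81  82  78  76  75  76  78  79  76  72  72]
 [ 73  75  79  85  86  87  90  90  87  83  80  78  77  77  79  77  73  73]
 [ 73  73  72  77  78  82  89  94  94  93  89  83  82  82  79  77  73  72]
 [ 71  72  72  72  72  76  85  93  99  99  97  94  91  90  84  80  74  74]]
[[ 80  87  88  90  92  94  94  9
[... 318 characters left out ...]
 86  89  92  90  92  97]
 [ 78  77  78  77  77  71  59  54  59  66  73  76  79  84  83  85  91  95]
 [ 78  79  78  78  76  68  54  46  46  54  64  73  76  77  77  80  85  88]
 [ 79  79  77  77  77  72  56  44  44  46  56  69  76  77  74  74  77  77]
 [ 82  79  79  79  79  75  65  53  48  48  55  70  76  78  76  72  71  73]
 [ 81  81  84  84  81  79  73  68  67  64  66  73  75  77  75  72  70  72]
 [ 75  78  83  89  89  86  83  80  79  77  76  77  77  79  77  72  71  73]
 [ 73  75  78  84  88  86  90  89  87  83  81  79  78  78  76  71  72  73]
 [ 72  73  74  75  78  81  91  94  94  91  89  86  82  81  79  73  72  74]
 [ 73  72  74  73  74  76  88  95  98  98  98  94  90  89  84  80  73  74]]
```

>>> arm_command(deltas=[{"travel":[0,-0.0003,0],"turn":0,"grip":0.02},{"travel":[0,-0.0006,0],"turn":0,"grip":0.02},{"travel":[0,-0.0006,0],"turn":0,"grip":0.02}])

```text
time_s: 9.88
ee_pos: [537.6, 218.8, 50.8]
eef_rot: [3.141, -0.059, 0.0]
ft_force: [-4.6, 0.0, 3.7]
gripper_width: 27.9
```

>>> arm_command(deltas=[{"travel":[0,-0.0002,0],"turn":0,"grip":0.02},{"travel":[0,-0.0004,0],"turn":0,"grip":0.02},{"travel":[0,-0.0004,0],"turn":0,"grip":0.02}])

```text
time_s: 10.13
ee_pos: [537.6, 219.1, 50.8]
eef_rot: [3.141, -0.06, -0.0]
ft_force: [-5.2, -1.0, 5.2]
gripper_width: 27.9
```

Run:
```python
from h import *
st();s=shot('scene'); a=s['img'][215:245,220:255].astype(int).sum(2)//3
print(a[12:22,8:26])
```

```text
10.1333 [537.6 219.1  50.8] [ 3.1407e+00 -5.9500e-02 -1.0000e-04] F [-5.2 -1.   5.2] w 27.9 j [ 0.324  0.562  1.583 -0.     0.996  0.362]
[[74 77 77 77 79 83 85 88 91 93 92 94 94 94 95 95 92 91]
 [76 77 78 77 78 77 78 78 83 85 87 90 91 92 94 92 90 91]
 [78 78 76 77 77 75 69 67 69 75 79 82 87 88 89 90 92 94]
 [79 78 79 77 76 68 57 53 58 65 72 76 80 82 83 84 92 93]
 [78 78 78 77 74 62 50 44 47 53 63 72 76 77 76 81 86 83]
 [81 77 78 79 75 63 48 43 43 46 57 70 75 76 76 73 75 75]
 [83 80 81 79 78 68 57 46 46 45 55 70 77 77 75 71 72 71]
 [80 80 83 83 82 78 69 59 57 57 63 73 77 77 76 70 70 71]
 [76 78 85 88 88 86 83 76 71 70 73 75 77 78 77 71 72 74]
 [72 75 79 85 88 88 91 89 85 81 78 78 78 78 76 72 72 74]]
```

>>> arm_command(deltas=[{"travel":[-0.0004,-0.0002,-0.0003],"turn":0,"grip":0.02},{"travel":[-0.0004,-0.0004,-0.0003],"turn":0,"grip":0.02},{"travel":[-0.0004,-0.0004,-0.0003],"turn":0,"grip":0.02}])

```text
time_s: 10.43
ee_pos: [537.6, 219.4, 50.9]
eef_rot: [3.141, -0.06, 0.001]
ft_force: [2.8, -2.3, -3.6]
gripper_width: 27.8
```

Run:
```python
from h import *
st();s=shot('scene'); a=s['img'][215:245,220:255].astype(int).sum(2)//3
print(a[12:22,8:26])
```

```text
10.4333 [537.6 219.4  50.9] [ 3.1408e+00 -5.9700e-02  1.1000e-03] F [ 2.8 -2.3 -3.6] w 27.8 j [ 0.325  0.562  1.584 -0.     0.995  0.363]
[[74 78 76 77 80 83 85 88 91 94 94 93 94 94 94 94 93 90]
 [77 77 78 77 77 77 78 77 82 86 88 90 93 92 92 93 90 92]
 [78 78 79 77 76 72 68 68 71 76 79 82 85 89 91 89 92 95]
 [79 77 78 78 76 66 57 52 58 65 71 77 79 81 82 84 91 92]
 [79 78 78 78 75 63 50 46 47 54 64 74 76 77 76 80 85 83]
 [79 79 78 78 75 64 51 44 42 48 57 72 76 77 75 75 75 74]
 [82 80 80 78 77 70 57 46 44 47 57 72 77 78 77 71 71 72]
 [83 81 83 84 83 78 69 62 56 59 65 72 78 78 77 72 71 71]
 [76 79 83 88 89 88 83 76 71 70 75 77 78 79 77 72 73 74]
 [72 75 79 84 90 91 93 90 85 81 79 78 79 80 76 74 74 74]]
```

The dark spot stopped changing and Fy began to rise: button is out. Release and rise.

>>> arm_command(deltas=[{"travel":[0,0,0],"turn":0,"grip":0.06},{"travel":[0,0,0],"turn":0,"grip":0.06},{"travel":[0,0,0],"turn":0,"grip":0.06},{"travel":[0,0,0],"turn":0,"grip":0.06},{"travel":[0,0,-0.04],"turn":0,"grip":0.06},{"travel":[0,0,-0.1],"turn":0,"grip":0.06},{"travel":[0,0,-0.1],"turn":0,"grip":0.06},{"travel":[0,0,-0.1],"turn":0,"grip":0.06}])

```text
time_s: 11.15
ee_pos: [539.0, 220.4, 156.2]
eef_rot: [-3.138, 0.059, -0.012]
ft_force: [0.1, -0.6, 0.2]
gripper_width: 59.9
```

>>> arm_command(deltas=[{"travel":[-0.21,0.06,0],"turn":0,"grip":0.06},{"travel":[-0.21,0.06,0],"turn":0,"grip":0.06},{"travel":[-0.21,0.06,0],"turn":0,"grip":0.06},{"travel":[-0.21,0.06,0],"turn":0,"grip":0.06},{"travel":[-0.21,0.06,0],"turn":0,"grip":0.06},{"travel":[-0.21,0.06,0],"turn":0,"grip":0.06},{"travel":[-0.21,0.06,0],"turn":0,"grip":0.06},{"travel":[-0.21,0.06,0],"turn":0,"grip":0.06}])

```text
time_s: 11.82
ee_pos: [325.7, 167.9, 151.3]
eef_rot: [-3.141, 0.059, -0.002]
ft_force: [0.1, -0.3, -0.6]
gripper_width: 60.0
```

Run:
```python
from h import *
st(); p=shot('wrist'); np.save('w5.npy',p,allow_pickle=True)
q=proj(p,[[520,y,50] for y in (240,150,100)]); print(q)
c=q[1].astype(int); x0=max(0,min(440,c[0]-100)); y0=max(0,c[1]-75); print(x0,y0)
save(p,'pics/w5.png',(x0,y0,x0+200,y0+150),4)
s=shot('scene'); print(s['img'][227:237,228:246].astype(int).sum(2)//3)
```

```text
11.8167 [325.7 167.9 151.3] [-3.1405e+00  5.9000e-02 -2.0000e-03] F [ 0.1 -0.3 -0.6] w 60.0 j [ 0.376 -0.034  2.082  0.     1.091  0.414]
[[591.7006392  133.42539319]
 [571.78683489 256.23656886]
 [562.23864347 315.54676258]]
440 181
[[ 73  76  78  81  88  97 105 110 116 120 123 125 127 128 126 126 125 122]
 [ 76  76  76  76  77  81  82  88  98 104 108 117 124 126 125 126 122 117]
 [ 76  77  77  77  76  72  67  69  73  81  87  99 110 116 118 118 117 110]
 [ 79  77  77  77  76  68  57  52  57  66  74  81  88  96 100 105 106  99]
 [ 78  77  78  77  74  61  49  45  48  54  65  73  77  80  82  87  90  84]
 [ 80  78  77  76  74  61  50  43  44  48  59  71  75  75  76  75  76  73]
 [ 85  83  80  78  76  68  56  48  45  48  58  70  76  78  76  71  71  71]
 [ 95  93  89  85  82  77  69  60  55  57  64  73  77  76  76  72  71  71]
 [ 97  98  97  94  92  88  82  75  70  70  74  77  76  77  76  72  72  72]
 [ 95  97  97  97  98  97  93  89  83  81  80  79  77  78  78  72  72  73]]
```

View pics/w5.png

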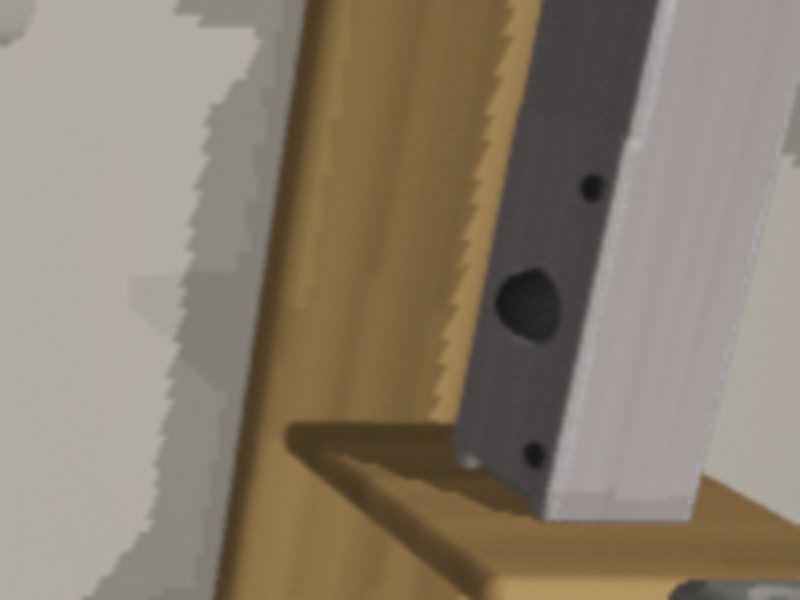

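Picture shows the black dome standing out of the catch plate's hole at crop (530,305), like at the start. Now to the jar, with a look on the way.

>>> arm_command(deltas=[{"travel":[0.127,0.413,-0.049],"turn":0,"grip":0.08},{"travel":[0.127,0.413,-0.049],"turn":0,"grip":0.08},{"travel":[0.127,0.413,-0.049],"turn":0,"grip":0.08},{"travel":[0.127,0.413,-0.049],"turn":0,"grip":0.08},{"travel":[0.127,0.413,-0.049],"turn":0,"grip":0.08},{"travel":[0.127,0.413,-0.049],"turn":0,"grip":0.08},{"travel":[0.127,0.413,-0.049],"turn":0,"grip":0.08},{"travel":[0.127,0.413,-0.049],"turn":0,"grip":0.08},{"travel":[0.127,0.413,-0.049],"turn":0,"grip":0.08},{"travel":[0.127,0.413,-0.049],"turn":0,"grip":0.08}])

```text
time_s: 12.75
ee_pos: [432.4, -235.5, 197.5]
eef_rot: [-3.141, 0.061, 0.001]
ft_force: [0.8, 0.8, 0.7]
gripper_width: 80.1
```

>>> arm_command(deltas=[{"travel":[0,0,0],"turn":0,"grip":0.08},{"travel":[0,0,0],"turn":0,"grip":0.08}])

```text
time_s: 12.92
ee_pos: [432.2, -234.4, 196.9]
eef_rot: [-3.14, 0.064, 0.002]
ft_force: [-1.1, 0.3, 0.5]
gripper_width: 79.8
```

Run:
```python
from h import *
st(); p=shot('wrist'); np.save('w6.npy',p,allow_pickle=True); save(p,'pics/w6.png')
for d in ctrl.place_of('jar_mid',p)[:2]: print(d)
r=ctrl.regions_of('jar_mid',p)
for d in r[:2]:
    v,u=np.nonzero(d['mask']); print(d['conf'],u.min(),u.max(),v.min(),v.max(),u.mean(),v.mean())
print(proj(p,[[437,-308,96],[437,-308,0]]))
```

```text
12.9167 [ 432.2 -234.4  196.9] [-3.1401e+00  6.4200e-02  2.1000e-03] F [-1.1  0.3  0.5] w 79.8 j [-0.571  0.197  1.716  0.     1.23  -0.531]
{'location': [440.7, -302.7, 50.7], 'conf': 0.6}
0.67 302 351 266 353 325.88802985870433 309.6888829645428
0.3 369 496 0 42 422.9660418963616 19.336714443219403
[[325.93186835 330.26334889]
 [323.61884184 283.28343514]]
```

View pics/w6.png

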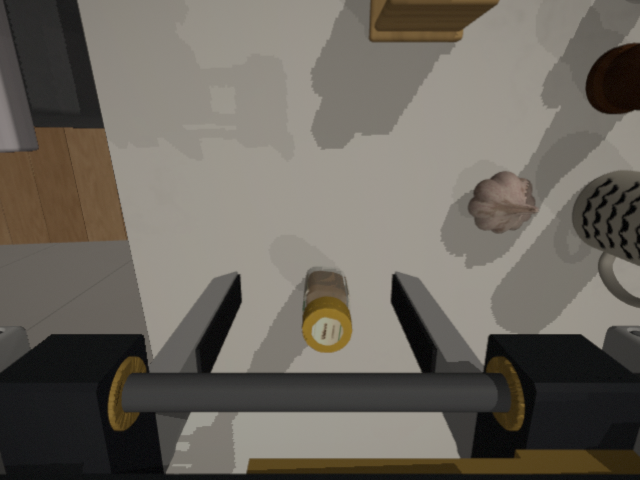

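Jar between the fingers, lid disc centre at px (327,327), nothing within finger range.

Run:
```python
from h import *
p=np.load('w6.npy',allow_pickle=True).item()
w=ray(p,(327,327),96); print(w); t=T()
for z in (96,): print('tool', (np.linalg.inv(t)@[*w,1]))
for a in np.linspace(0,2*np.pi,8,endpoint=False): print(proj(p,[w[0]+21*np.cos(a),w[1]+21*np.sin(a),96])[0].round(0),end='')
```

```text
[ 437.95781803 -305.09505163   96.        ]
tool [  8.96298661  73.14234884 101.37429455   1.        ]
[353. 326.][345. 310.][326. 303.][308. 311.][301. 328.][309. 344.][328. 350.][346. 343.]
```

>>> arm_command(deltas=[{"travel":[0.009,0.074,0.03],"turn":0,"grip":0.08},{"travel":[0.009,0.074,0.04],"turn":0,"grip":0.08},{"travel":[0.009,0.074,0.075],"turn":0,"grip":0.08},{"travel":[0.009,0.074,0.11],"turn":0,"grip":0.08},{"travel":[0.009,0.074,0.135],"turn":0,"grip":0.08},{"travel":[0.009,0.074,0.142],"turn":0,"grip":0.08},{"travel":[0.009,0.074,0.142],"turn":0,"grip":0.06},{"travel":[0.009,0.074,0.142],"turn":0,"grip":0.05},{"travel":[0.009,0.074,0.142],"turn":0,"grip":0.044}])

```text
time_s: 13.82
ee_pos: [438.9, -306.9, 58.0]
eef_rot: [3.139, -0.058, 0.004]
ft_force: [-0.7, 0.2, -0.2]
gripper_width: 63.4
```

>>> arm_command(deltas=[{"travel":[0,0,0],"turn":0,"grip":0.036},{"travel":[0,0,0],"turn":0,"grip":0.036},{"travel":[0,0,0],"turn":0,"grip":0.036},{"travel":[0,0,0],"turn":0,"grip":0.036}])

```text
time_s: 14.15
ee_pos: [438.2, -306.9, 56.8]
eef_rot: [3.14, -0.06, 0.002]
ft_force: [-0.3, 1.2, 6.7]
gripper_width: 41.7
```

Run:
```python
from h import *
st(); print(np.round(T()[:3,:3],4))
```

```text
14.15 [ 438.2 -306.9   56.8] [ 3.1403e+00 -5.9600e-02  1.7000e-03] F [-0.3  1.2  6.7] w 41.7 j [-0.679  0.468  1.717  0.     0.955 -0.642]
[[ 9.993e-01 -3.800e-02  1.000e-03]
 [-3.800e-02 -9.993e-01 -8.000e-04]
 [ 1.100e-03  7.000e-04 -1.000e+00]]
```

>>> arm_command(deltas=[{"travel":[0,0,-0.02],"turn":0,"grip":0.036},{"travel":[0,0,-0.05],"turn":0,"grip":0.036},{"travel":[0,0,-0.085],"turn":0,"grip":0.036},{"travel":[0,0,-0.12],"turn":0,"grip":0.036},{"travel":[0,0,-0.14],"turn":0,"grip":0.036},{"travel":[0,0,-0.145],"turn":0,"grip":0.036},{"travel":[0,0,-0.145],"turn":0,"grip":0.036}])

```text
time_s: 14.73
ee_pos: [438.2, -306.9, 201.9]
eef_rot: [3.14, -0.06, 0.003]
ft_force: [-0.6, -0.0, -1.8]
gripper_width: 42.3
```

>>> arm_command(deltas=[{"travel":[0.005,-0.02,0],"turn":0,"grip":0.036},{"travel":[0.011,-0.05,0],"turn":0,"grip":0.036},{"travel":[0.018,-0.085,0],"turn":0,"grip":0.036},{"travel":[0.025,-0.12,0],"turn":0,"grip":0.036},{"travel":[0.033,-0.155,0],"turn":0,"grip":0.036},{"travel":[0.041,-0.19,0],"turn":0,"grip":0.036},{"travel":[0.05,-0.225,0],"turn":0,"grip":0.036},{"travel":[0.057,-0.26,0],"turn":0,"grip":0.036},{"travel":[0.064,-0.285,0],"turn":0,"grip":0.036},{"travel":[0.07,-0.3,0],"turn":0,"grip":0.036}])

```text
time_s: 15.57
ee_pos: [518.8, -6.9, 198.8]
eef_rot: [-3.141, 0.057, 0.005]
ft_force: [0.4, 0.2, -0.6]
gripper_width: 42.1
```

Run:
```python
from h import *
st(); print(np.round(T()[:3,:3],4))
p=shot('top'); 
for l in ['spice_2_mid','end_face','jar_mid','spice_1_mid']: print(l,[(round(d['conf'],2),np.round(d['location'],0).tolist()) for d in ctrl.place_of(l,p)[:3]])
```

```text
15.5667 [518.8  -6.9 198.8] [-3.1406  0.0565  0.0049] F [ 0.4  0.2 -0.6] w 42.1 j [-0.084  0.255  1.639  0.     1.25  -0.048]
[[ 9.993e-01 -3.600e-02 -3.100e-03]
 [-3.600e-02 -9.994e-01  5.000e-04]
 [-3.100e-03 -4.000e-04 -1.000e+00]]
spice_2_mid []
end_face [(0.68, [531.0, 105.0, 51.0])]
jar_mid []
spice_1_mid [(0.37, [527.0, -44.0, 60.0])]
```

>>> arm_command(deltas=[{"travel":[0.005,-0.03,0],"turn":0,"grip":0.036},{"travel":[0.01,-0.058,0],"turn":0,"grip":0.036},{"travel":[0.0102,-0.0703,0],"turn":0,"grip":0.036},{"travel":[0.0102,-0.0703,0.02],"turn":0,"grip":0.036},{"travel":[0.0102,-0.0703,0.02],"turn":0,"grip":0.036},{"travel":[0.0102,-0.0703,0.02],"turn":0,"grip":0.036}])

```text
time_s: 16.32
ee_pos: [531.5, 59.4, 180.2]
eef_rot: [3.141, -0.061, -0.004]
ft_force: [-0.4, 0.1, -0.2]
gripper_width: 42.0
```

Run:
```python
from h import *
st(); p=shot('wrist'); np.save('w7.npy',p,allow_pickle=True); save(p,'pics/w7.png')
s=shot('scene'); save(s,'pics/s7.png',(170,140,350,275),4)
```

```text
16.3167 [531.5  59.4 180.2] [ 3.1407 -0.0607 -0.0038] F [-0.4  0.1 -0.2] w 42.0 j [ 0.043  0.308  1.617 -0.     1.219  0.082]
```

View pics/w7.png

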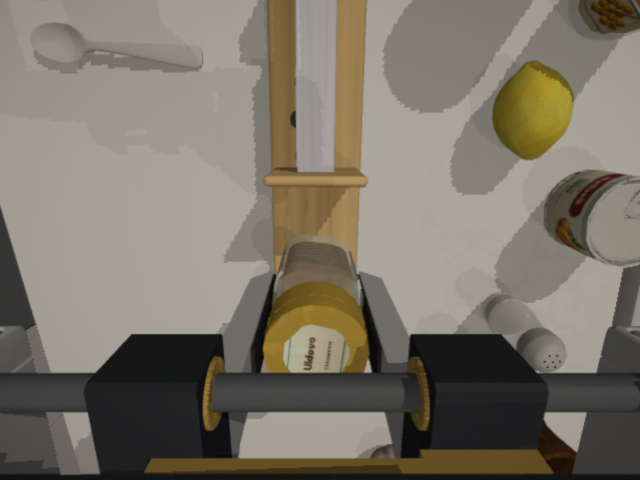

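Jar is held upright over the board; the end plate's top edge lies at rows 171–187, the button dot at (294,119).

Run:
```python
from h import *
p=np.load('w7.npy',allow_pickle=True).item()
print('inner',ray(p,(316,187),85),'outer',ray(p,(316,171),85),'bd',ray(p,(270,150),12),ray(p,(362,150),12),ray(p,(275,240),12),ray(p,(358,240),12))
print(np.round(T()[:3,:3],4))
```

```text
inner [532.83861255 102.39023979  85.        ] outer [533.27064762 113.54335477  85.        ] bd [493.01636646 126.30101183  12.        ] [574.10378129 123.15550848  12.        ] [491.68084938  43.54412487  12.        ] [569.98007044  40.55307135  12.        ]
[[ 9.992e-01 -3.900e-02  3.000e-04]
 [-3.900e-02 -9.992e-01 -1.000e-04]
 [ 3.000e-04  1.000e-04 -1.000e+00]]
```

>>> arm_command(deltas=[{"travel":[0,-0.0035,0],"turn":0,"grip":0.036},{"travel":[0,-0.0035,0.02],"turn":0,"grip":0.036},{"travel":[0,-0.0035,0.045],"turn":0,"grip":0.036},{"travel":[0,-0.0035,0.07],"turn":0,"grip":0.036},{"travel":[0,-0.0035,0.09],"turn":0,"grip":0.036},{"travel":[0,-0.0035,0.1],"turn":0,"grip":0.036},{"travel":[0,-0.0035,0.1],"turn":0,"grip":0.036},{"travel":[0,-0.0035,0.1],"turn":0,"grip":0.036}])

```text
time_s: 17.08
ee_pos: [532.6, 63.7, 81.8]
eef_rot: [-3.141, 0.06, -0.001]
ft_force: [-0.3, -0.5, -0.4]
gripper_width: 42.4
```

>>> arm_command(deltas=[{"travel":[0,0,0.003],"turn":0,"grip":0.036},{"travel":[0,0,0.006],"turn":0,"grip":0.036},{"travel":[0,0,0.008],"turn":0,"grip":0.036},{"travel":[0,0,0.009],"turn":0,"grip":0.036},{"travel":[0,0,0.009],"turn":0,"grip":0.036}])

```text
time_s: 17.5
ee_pos: [532.2, 63.8, 72.0]
eef_rot: [3.141, -0.06, 0.0]
ft_force: [-0.5, -0.2, -0.9]
gripper_width: 42.4
```

>>> arm_command(deltas=[{"travel":[0,0,0.001],"turn":0,"grip":0.036},{"travel":[0,0,0.002],"turn":0,"grip":0.036},{"travel":[0,0,0.0025],"turn":0,"grip":0.036},{"travel":[0,0,0.0025],"turn":0,"grip":0.036}])

```text
time_s: 17.83
ee_pos: [532.2, 63.8, 69.4]
eef_rot: [3.141, -0.059, -0.0]
ft_force: [-0.6, 0.4, -1.4]
gripper_width: 41.9
```

>>> arm_command(deltas=[{"travel":[0,0,0.0005],"turn":0,"grip":0.036},{"travel":[0,0,0.001],"turn":0,"grip":0.036},{"travel":[0,0,0.001],"turn":0,"grip":0.036}])

```text
time_s: 18.08
ee_pos: [532.3, 63.8, 68.8]
eef_rot: [-3.141, 0.06, -0.0]
ft_force: [-2.1, 0.3, 3.9]
gripper_width: 42.1
```

Foot has met the board (Fz +3.9). Release and rise.

>>> arm_command(deltas=[{"travel":[0,0,0],"turn":0,"grip":0.046},{"travel":[0,0,0],"turn":0,"grip":0.055},{"travel":[0,0,0],"turn":0,"grip":0.07},{"travel":[0,0,0],"turn":0,"grip":0.07},{"travel":[0,0,0],"turn":0,"grip":0.07},{"travel":[0,0,-0.03],"turn":0,"grip":0.07},{"travel":[0,0,-0.07],"turn":0,"grip":0.07},{"travel":[0,0,-0.11],"turn":0,"grip":0.07},{"travel":[0,0,-0.14],"turn":0,"grip":0.07}])

```text
time_s: 18.83
ee_pos: [532.4, 63.8, 211.7]
eef_rot: [-3.141, 0.059, -0.004]
ft_force: [0.6, -0.9, -0.3]
gripper_width: 69.9
```

>>> arm_command(deltas=[{"travel":[-0.15,-0.03,-0.02],"turn":0,"grip":0.07},{"travel":[-0.15,-0.03,-0.02],"turn":0,"grip":0.07},{"travel":[-0.15,-0.03,-0.02],"turn":0,"grip":0.07},{"travel":[-0.15,-0.03,-0.02],"turn":0,"grip":0.07},{"travel":[-0.15,-0.03,-0.02],"turn":0,"grip":0.07},{"travel":[-0.15,-0.03,-0.02],"turn":0,"grip":0.07}])

```text
time_s: 19.33
ee_pos: [383.1, 99.8, 229.2]
eef_rot: [-3.141, 0.058, -0.003]
ft_force: [0.5, -0.6, -0.2]
gripper_width: 69.8
```

Run:
```python
from h import *
st(); s=shot('scene'); save(s,'pics/s8.png',(170,150,350,285),4)
p=shot('top'); 
for l in ['jar_mid','end_face','teaspoon','garlic','lemon']: print(l,[(round(d['conf'],2),np.round(d['location'],0).tolist()) for d in ctrl.place_of(l,p)[:4]])
```

```text
19.3333 [383.1  99.8 229.2] [-3.1407  0.0579 -0.0033] F [ 0.5 -0.6 -0.2] w 69.8 j [ 0.162 -0.059  1.911 -0.     1.287  0.199]
jar_mid [(0.74, [533.0, 62.0, 63.0])]
end_face [(0.76, [532.0, 103.0, 51.0])]
teaspoon [(0.48, [373.0, 210.0, 3.0])]
garlic [(0.9, [604.0, -224.0, -1.0])]
lemon [(0.94, [711.0, 146.0, 1.0])]
```

View pics/s8.png

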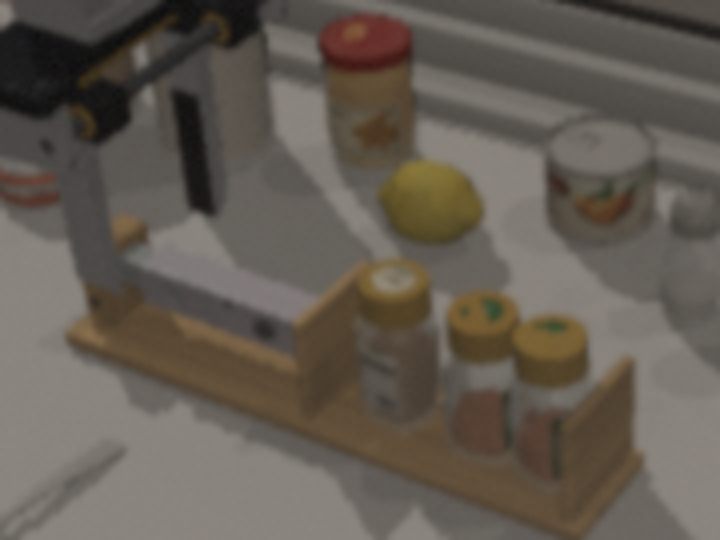

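The jar stands upright at crop (397,345), between the end plate and the row. The button is dark and out at (263,327), and the other things are unmoved. Handing in.

```bash
python3 -c "
from rig import ctrl
print(ctrl.close_job())"
```

```text
the job is handed in; nothing more can be done
None
```

The job is done and handed in, after about 19.4 s of the 54 s.

- **Sleeve:** I pinched it over the button and slid it out about 69 mm. I stopped once the button stood out through the second hole. The outward pull was about 2 N at the stop and no more than about 6.4 N at the readings, taken only after each call. A close picture after letting go showed the button standing out as it did at the start.
- **Jar:** It stands upright on the board at about (533, 62), midway between the last jar of the row and the end plate at about y 103. I felt it touch the board at about 4 N before letting go.
- **Other things:** The last scene picture shows the row jars upright and in place. The garlic, lemon and teaspoon were found within about 5 mm of where they started, which is about the network's accuracy. I did not locate the mug again, but the arm never came near it. The gripper was clear of everything at hand-in.

One thing looked odd: while the button was springing out, the sleeve's friction reading fell to about zero. I took that as its dome easing into the hole, so I went on in steps of 0.6 mm or less until the picture stopped changing.

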